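Slide the battery pack home in its charging dock

TASK

Push the tall, heavy battery pack across the bench into its charging dock until it is fully home against the dock's back stop, pushing only on the low black foot so that it slides upright and does not rock or tip; do not touch its grey case or carry handle and do not lift it. Then push the dock's lever all the way over, away from the mouth side of the dock, to switch the charger on. Nothing is to be grasped, and the torch, coupling and spanner stay where they are.

Things in the scene. Friction and masses are not known exactly. Their poses are not given: they have to be found in the camera images.
- pack: battery pack, about 2.2 kg, free to slide (friction about 0.6; pushed higher than 50 mm it may tip). Origin: on the bench under the centre of its grey case. z up. +x is its leading face (x = +40 mm), which enters the dock first. The black foot at its base: x = -70 to +40 mm, 110 mm wide (y), 36 mm high; behind, it projects 30 mm beyond the case, and it is pushed on that rear face
- foot (a point): centre of the rear face of the pack's foot, at pack x = -70 mm, 18 mm above the bench; the face is 110 mm wide and 36 mm high, axes as the pack's
- case: grey case with steel carry handle, fixed on the foot: 80 (x) by 100 (y) by 139 mm high, its top 175 mm above the bench, handle up to 205 mm. Origin at the centre of its underside, 36 mm above the bench, axes as the pack's. Not to be touched by the fingers
- dock: charging dock fixed to the bench. Origin (bench level): where the pack's origin lies when home, axes then alike. +x is the way in, the mouth faces -x. Back stop: face of a grey housing at x = +40 mm, 154 mm wide, 60 mm high. Two steel rails 24 mm high at y = -62 and +62 mm (inner faces) run from x = -20 mm to the stop; flares widen the mouth to about 155 mm at x = -52 mm
- lever_tip (a point): centre of the black ball (26 mm across) on the end of the dock's lever, 85 mm from the pivot. The pivot is at dock x = +72, y = +150 mm, 26 mm above the bench, on a grey block 70 by 50 mm, 25 mm high. The lever swings in the dock's x-z plane. The point's axes do not matter
- lever (a joint): lever angle in rad: at 0 it leans 0.5 rad from vertical towards the dock's -x (mouth side), 0.5 is upright, 1.0 is all the way over towards +x, at its stop. It stays where it is left; about 1 N at the ball moves it
- torch: black hand torch lying on its side, 140 mm long, head 44 mm across; origin on the bench under its middle. A bystander: leave alone
- coupling: brass pipe coupling, a ring 52 mm across and 35 mm high, standing flat; origin under its centre. A bystander: leave alone
- spanner: steel spanner, 160 mm long, lying flat; origin on the bench under its middle. A bystander: leave alone

How it is judged:
On the way, in this order (a step that is already met when the one before it is completed fails the run):
1. the pack is home in the dock, upright, against the stop (x of pack in the frame of dock above -0.008 m and y of pack in the frame of dock between -0.012 and 0.012 m and angle between the x axis of pack and the x axis of dock, either way round below 0.09 rad and angle between pack's own z axis and vertical below 0.05 rad and linear speed of pack below 0.01 m/s), for 0.2 s.
2. the lever is pushed all the way over (value of joint lever above 0.85 rad), for 0.2 s.
At the end, for the whole second after the job is handed in: The pack stands at rest in the dock, within 8 mm of the back stop, within 12 mm of the dock's centre line, square to it within 0.09 rad and upright within 0.05 rad, and the lever is over beyond 0.85 rad (all of step 1 and value of joint lever above 0.85 rad and height (world z) of pack below 0.006 m); the robot touches nothing.
It fails at once if the pack rocks or tips more than 0.15 rad (angle between pack's own z axis and vertical above 0.15 rad).
It fails at once if the pack is lifted more than 12 mm (height (world z) of pack above 0.012 m).
It fails at once if the fingers push or grasp the grey case or its handle (more than 2 N) (contact force between the fingers and case above 2 N).
It fails at once if the lever is pushed over before the pack is home (value of joint lever above 0.5 rad and x of pack in the frame of dock below -0.015 m).
It fails at once if the torch, coupling or spanner is moved more than 20 mm (distance of any of torch, coupling, spanner from where it was at the start of the episode above 0.02 m).
It also fails if it takes over 64 s, if anything falls off the work surface, if the arm or the gripper's body presses on something with over 40 N, if the wrist force passes 120 N, or if a joint passes its speed limit or range.

ROBOT

A 7-joint arm with a two-finger parallel gripper is mounted at the origin on the work surface. World frame = base frame: x ahead of the robot, y to its left, z up, the work surface at z = 0. Lengths are in m, angles in rad, forces in N, time in s.
With the tool pointing down it reaches from about 0.4 to 0.85 m from the base axis. Payload 4.5 kg.
Tool frame: the origin (TCP) lies on the centre line of the jaws, within the pads' length; the fingertips stand 14 mm ahead of it and the grasp point (between the pads) lies 5 mm behind it (nose_length is the distance from the TCP to the fingertips, in m); z points along the fingers, y is the line along which they close (so a half turn about z gives the same grasp; the last joint's range is limited). The gripper opens to 88 mm and grips with 3 to 60 N. Pads are 18 mm wide; open, the fingers measure 123 mm over their backs; the gripper's body (75 mm by 187 mm) begins 45 mm behind the grasp point.
Start: joints at [-1.071, 0.689, -0.195, 1.565, 0.157, 0.902, -0.215], TCP at [0.281, 0.558, 0.219] pointing down, gripper open.
Joint ranges: [-3.01, 3.01], [-0.46, 2.08], [-1.47, 1.51], [0.13, 2.56], [-1, 4.14], [0.04, 2.09], [-2.66, 2.66]. Speed limits (rad/s): [2.57, 2.57, 3.14, 3.14, 3.14, 3.14, 3.14].

INTERFACE

Orientations are given as [roll, pitch, yaw] about the fixed x, y, z axes, in that order (R = Rz(yaw) Ry(pitch) Rx(roll)).
In Python, from bench import goto, movel, movej, command_gripper, wait, ik, observe, snapshot, camera_info, MotionError, job_done, silhouettes, nose_length gives the robot as it stands. Calls block until the motion is done:
- goto(position, orientation): joint-space move of the TCP to a pose.
- movel(position, rate=0.15, frame=None, contact_N=None): straight line of the TCP; frame=None keeps the orientation; rate is the mean speed in m/s. With contact_N (N) it stops when the force on the tool has changed by that much, and returns True; else False.
- movej(angles): joint-space move.
- command_gripper(opening): finger opening in m; the grip force is fixed at half the most; returns when the fingers have stopped.
- wait(seconds).
- ik(position, orientation): joint angles nearest the present ones, or None.
- observe(): the state.
- snapshot(name): name is "scene" or "top"; returns the picture (480x640x3 uint8, blue, green, red); there is no depth.
- camera_info(name): a dict with "fx", "fy", "cx", "cy" (pixels), "dist" ([k1, k2, p1, p2, k3] as OpenCV has them; the pictures are not rectified), "pose" (4x4, takes a point from camera to world coordinates). Camera axes: x right, y down, z forward; pixel columns grow to the right and rows downward; lengths in m; the calibration is good to about 2 mm. A picture is of the moment at which its call begins. camera_info takes no time and is no camera call.
A pose or a line that the arm cannot do raises MotionError and nothing moves.
- job_done(): hands the job in; it is judged then, once.
Trained networks look in the newest picture that a camera, given by its name, has taken for a name from the list of things; names that differ only in an ending like _2 or _b are one class to them, and where a whole thing is asked for, a point or a joint stands for the part that bears it (a point fixed in the world has none). Each returns a list of dicts, best first, with "p" (0 to 1); they miss things now and then, are a little off and sometimes report something else, mostly with a low value. They report only what shows in the picture. A call takes as long as a camera call.
- silhouettes(camera, query): "region" (480x640 bool, what is visible of it) and "pixel" ([row, column] in pixels, amid what is visible of it).
The state is a dict: "clock": time; "joints": joint angles; "qvel": joint speeds; "joint_efforts": joint torques, N m; "eef_pos": TCP position; "tcp_rot": TCP orientation; "wrist_force": force on the tool from outside, world axes, zero at the start; "wrist_torque": the same for the moment, N m; "finger_gap": finger opening in m; "grip_force": force on a finger pad.
Only numpy, scipy, OpenCV 4.12 (cv2) and the standard library are available. Lean on these libraries where they do the work, as an engineer would, in place of code of your own. Each camera call takes 0.05 s, during which the arm holds its last target. There are 200 camera calls.

## Working session

There is one attempt and no reset: what is moved stays moved. The work goes in short steps, each a Python script; the robot and the scene stay as the last script left them, time stands still between calls to the robot, and variables do not carry over. Pictures are saved under pics/ and viewed, at most 10 in all, crops included, and the job is handed in when it is done.

```bash
ls; mkdir -p pics; python3 - <<'E'
from bench import *
import cv2,numpy as np
for n in("scene","top"):
    cv2.imwrite(f"pics/{n}0.png",snapshot(n)); c=camera_info(n); print(n,c["fx"],c["cx"],c["cy"],c["dist"],np.round(c["pose"],3).tolist())
    for q in("pack","foot","case","dock","lever_tip","lever","torch","coupling","spanner"):
        print(q,[(round(d["p"],2),np.round(d["pixel"]).tolist(),int(d["region"].sum())) for d in silhouettes(n,q)[:2]])
o=observe();print(o["clock"],o["eef_pos"],o["tcp_rot"],nose_length)
E
```

```text
pics
scene 519.3587690417354 316.9568370804956 244.22985719993898 [-0.06953235  0.          0.          0.          0.        ] [[0.151, 0.68, -0.717, 1.424], [0.989, -0.113, 0.101, -0.162], [-0.012, -0.724, -0.689, 0.867], [0.0, 0.0, 0.0, 1.0]]
pack [(0.59, [228.0, 311.0], 3781)]
foot [(0.58, [226.0, 308.0], 3772)]
case [(0.78, [218.0, 311.0], 2803)]
dock [(0.9, [242.0, 409.0], 3420)]
lever_tip [(0.71, [191.0, 415.0], 174), (0.69, [274.0, 160.0], 483)]
lever []
torch [(0.87, [315.0, 304.0], 1308)]
coupling [(0.77, [301.0, 219.0], 520), (0.4, [315.0, 305.0], 1276)]
spanner [(0.88, [269.0, 158.0], 411)]
top 439.36101015734505 317.1524946628894 240.18390281645807 [0.02473693 0.         0.         0.         0.        ] [[-0.008, -0.993, 0.121, 0.513], [-1.0, 0.008, -0.002, -0.043], [0.001, -0.121, -0.993, 0.915], [0.0, 0.0, 0.0, 1.0]]
pack [(0.65, [277.0, 326.0], 3503)]
foot [(0.95, [277.0, 326.0], 3553)]
case []
dock [(0.59, [267.0, 199.0], 5510)]
lever_tip [(0.62, [277.0, 325.0], 3591), (0.49, [319.0, 181.0], 191)]
lever [(0.57, [324.0, 182.0], 149)]
torch [(0.56, [176.0, 341.0], 1134)]
coupling [(0.69, [208.0, 431.0], 441)]
spanner [(0.87, [270.0, 494.0], 792)]
1.0 [0.28070531 0.55844455 0.21864748] [3.14152926e+00 1.94817302e-06 2.67585281e+00] 0.014
```

View pics/top0.png

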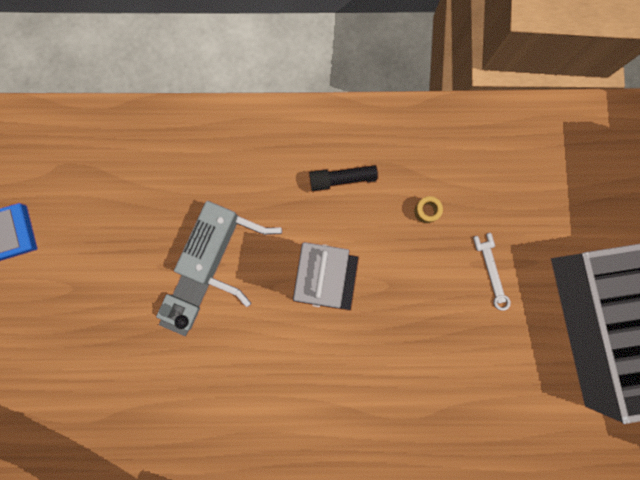

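View pics/scene0.png

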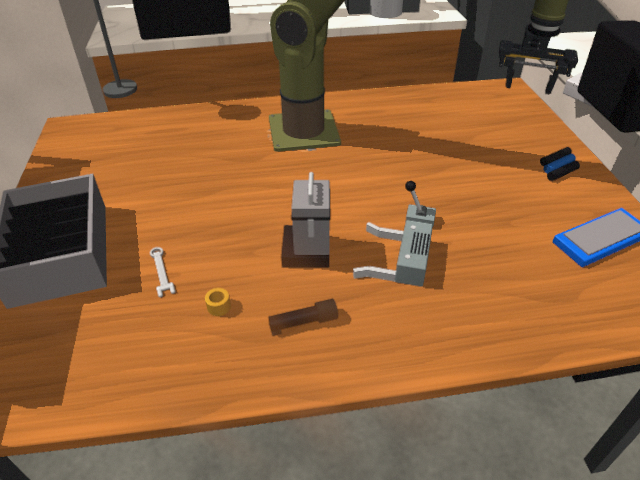

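```bash
python3 - <<'E'
import cv2
a=cv2.imread("pics/top0.png")
cv2.imwrite("pics/c1.png",cv2.resize(a[190:345,145:370],None,fx=3.5,fy=3.5,interpolation=cv2.INTER_CUBIC))
b=cv2.imread("pics/scene0.png")
cv2.imwrite("pics/c2.png",cv2.resize(b[165:295,270:450],None,fx=4.4,fy=4.4,interpolation=cv2.INTER_CUBIC))
E
```

```text
(no output)
```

View pics/c1.png

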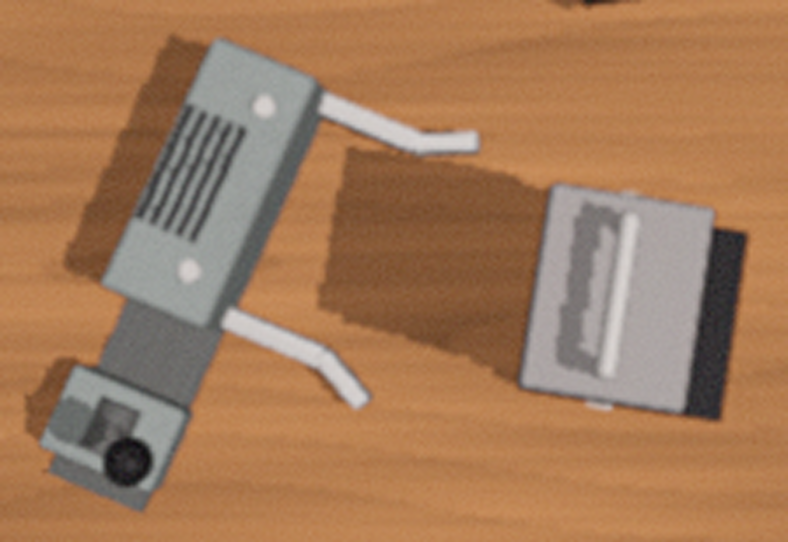

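View pics/c2.png

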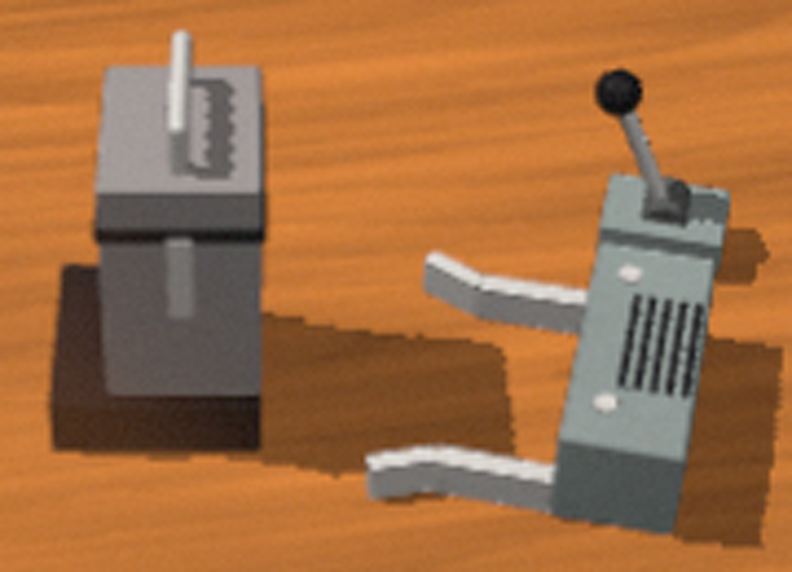

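```bash
cat >h.py <<'E'
from bench import *
import cv2,numpy as np
from scipy.optimize import least_squares
C={n:camera_info(n) for n in("scene","top")}
def proj(n,P):
    c=C[n];T=np.linalg.inv(c["pose"]);K=np.array([[c["fx"],0,c["cx"]],[0,c["fy"],c["cy"]],[0,0,1.]])
    return cv2.projectPoints(np.float64(P),cv2.Rodrigues(T[:3,:3])[0],T[:3,3],K,np.float64(c["dist"]))[0][:,0]
def tf(q,P):
    c,s=np.cos(q[2]),np.sin(q[2]);P=np.array(P)/1000.
    return np.c_[q[0]+c*P[:,0]-s*P[:,1],q[1]+s*P[:,0]+c*P[:,1],P[:,2]]
def fit(obs,q0):  # obs: camera -> list of (point mm, pixel (u,v))
    f=lambda q:np.concatenate([(proj(n,tf(q,[a for a,_ in o]))-np.array([b for _,b in o])).ravel() for n,o in obs.items()])
    r=least_squares(f,q0,loss="soft_l1");return r.x,f(r.x).reshape(-1,2)
E
python3 - <<'E'
from h import *
t=lambda x,y:((x+.5)/3.5+144.5,(y+.5)/3.5+189.5)
s=lambda x,y:((x+.5)/4.4+269.5,(y+.5)/4.4+164.5)
B=(31.25,150,100.6)
dock={"top":[((40,-77,60),t(320,85)),((40,77,60),t(212,327)),((-20,-62,24),t(412,152)),((-20,62,24),t(325,347)),(B,t(127,461))],
"scene":[((40,-77,60),s(557,440)),((40,77,60),s(605,233)),((-20,62,24),s(480,287)),((-20,-62,24),s(440,447)),(B,s(619,92))]}
pack={"top":[((40,-50,175),t(553,184)),((40,50,175),t(521,387)),((-40,50,175),t(685,411)),((-40,-50,175),t(715,209)),((-70,-55,36),t(748,232)),((-70,55,36),t(719,419))],
"scene":[((-40,50,175),s(107,67)),((40,50,175),s(262,67)),((40,-50,175),s(262,192)),((-40,-50,175),s(97,192)),((-70,-55,0),s(52,450)),((-70,55,36),s(62,267)),((40,-55,0),s(260,450))]}
for n,o,q0 in(("dock",dock,(.5,.25,1.9)),("pack",pack,(.45,-.05,1.5))):
    q,r=fit(o,q0);print(n,q.round(4).tolist(),r.round(1).tolist())
    for k in o:print(k,fit({k:o[k]},q0)[0].round(4).tolist())
E
```

```text
dock [0.5876, 0.1109, 1.1411] [[-0.1, -2.0], [-3.5, 0.5], [0.2, 0.6], [-1.0, 0.5], [1.6, 0.5], [-0.2, -0.1], [-0.2, 2.0], [1.0, 0.6], [-0.4, -0.1], [-0.6, 1.7]]
top [0.5881, 0.1104, 1.1406]
scene [0.5856, 0.1118, 1.1464]
pack [0.5446, -0.0501, 1.4066] [[-0.5, -0.5], [-0.9, 0.4], [-0.3, 1.0], [-0.1, -0.3], [0.6, -0.0], [0.9, 1.4], [-0.6, 0.0], [0.1, -0.0], [0.3, 0.3], [-0.6, 0.3], [0.1, 1.4], [-0.2, -0.1], [0.4, 1.5]]
top [0.545, -0.0503, 1.4099]
scene [0.5432, -0.0497, 1.4014]
```

```bash
cat >>h.py <<'E'
def draw(n,im,box,k,items):
    x0,y0,x1,y1=box;o=cv2.resize(im[y0:y1,x0:x1],None,fx=k,fy=k,interpolation=cv2.INTER_CUBIC)
    for q,L,col in items:
        p=(proj(n,tf(q,L))-[x0-.5,y0-.5])*k-.5
        cv2.polylines(o,[np.int32(p.round())],False,col,1,cv2.LINE_AA)
    return o
DOCK=[[(40,-77,0),(40,-77,60),(40,77,60),(40,77,0),(40,-77,0)],[(40,-62,24),(-20,-62,24),(-52,-77.5,24)],[(40,62,24),(-20,62,24),(-52,77.5,24)],[(72,150,26),(31.25,150,100.6)]]
PACK=[[(-70,-55,36),(-70,55,36),(-70,55,0),(-70,-55,0),(-70,-55,36)],[(40,-55,0),(40,55,0)],[(40,50,175),(40,-50,175),(-40,-50,175),(-40,50,175),(40,50,175)]]
E
python3 - <<'E'
from h import *
d=(.5876,.1109,1.1411);p=(.5446,-.0501,1.4066)
it=[(d,L,(0,0,255)) for L in DOCK]+[(p,L,(0,255,0)) for L in PACK]
a=draw("top",cv2.imread("pics/top0.png"),(145,190,370,345),3.5,it)
cv2.imwrite("pics/o1.png",a)
E
```

```text
(no output)
```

View pics/o1.png

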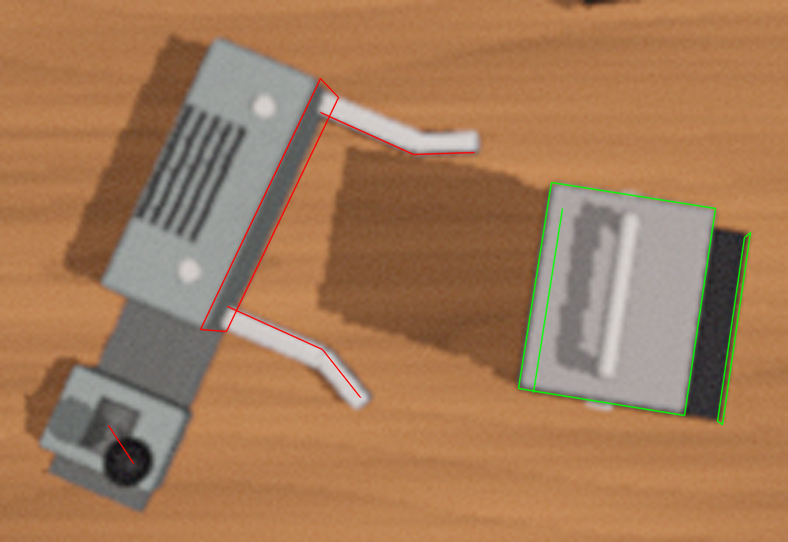

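```bash
cat >>h.py <<'E'
from scipy.spatial.transform import Rotation
DK=np.array((.5876,.1109,1.1411)); TILT=.4
def d2w(x,y,t):  # dock-frame planar pose -> world
    p=tf(DK,[(x*1000,y*1000,0)])[0]; return np.array([p[0],p[1],DK[2]+t])
def w2d(q):
    c,s=np.cos(DK[2]),np.sin(DK[2]);d=np.array(q[:2])-DK[:2];return np.array([c*d[0]+s*d[1],-s*d[0]+c*d[1],q[2]-DK[2]])
def tool(q,flip,back=0.,up=0.,tilt=TILT):
    """TCP pose whose finger front tip edge is on the foot's rear face (12 mm up) for pack pose q"""
    c,s=np.cos(q[2]),np.sin(q[2]);ca,sa=np.cos(tilt),np.sin(tilt)
    x=np.array([c*ca,s*ca,sa]);z=np.array([c*sa,s*sa,-ca])
    edge=np.array([q[0]-.07*c-back*c,q[1]-.07*s-back*s,.012+up])
    p=edge-.014*z-.009*x
    if flip:x=-x
    return p.tolist(),Rotation.from_matrix(np.c_[x,np.cross(z,x),z]).as_euler("xyz").tolist()
def path(q0,xe,n):  # dock-frame cubic to (xe,0,0), then straight to home
    X=np.linspace(q0[0],xe,n+1);L=xe-q0[0];u=(X-q0[0])/L;m=np.tan(q0[2])*L
    h=q0[1]*(2*u**3-3*u**2+1)+m*(u**3-2*u**2+u)
    dh=(q0[1]*(6*u*u-6*u)+m*(3*u*u-4*u+1))/L
    return [(a,b,np.arctan(c)) for a,b,c in zip(X,h,dh)][1:]
E
python3 - <<'E'
from h import *
p0=np.array((.5446,-.0501,1.4066));d0=w2d(p0);print(d0)
P=path(d0,-.03,6);print(np.round(P,3).tolist())
for f in(0,1):
  for a in [tool(p0,f,.05,.3),tool(p0,f,.05)]+[tool(d2w(*p),f) for p in P]+[tool(d2w(0,0,0),f)]:
    j=ik(*a);print(f,np.round(a[0],3),None if j is None else np.round(j,2))
E
```

```text
[-0.16427743 -0.02798079  0.2655    ]
[[-0.142, -0.022, 0.279], [-0.12, -0.015, 0.271], [-0.097, -0.009, 0.24], [-0.075, -0.005, 0.185], [-0.052, -0.001, 0.105], [-0.03, 0.0, 0.0]]
0 [ 0.523 -0.182  0.321] [ 0.59  0.56 -0.18  1.57 -0.32  1.14  0.42]
0 [ 0.523 -0.182  0.021] [ 0.81  1.04 -0.59  1.78  0.24  0.54  0.08]
0 [ 0.536 -0.11   0.021] [ 0.68  1.02 -0.56  1.85  0.18  0.44  0.03]
0 [ 0.539 -0.087  0.021] [ 0.64  1.01 -0.55  1.87  0.17  0.4  -0.01]
0 [ 0.54  -0.064  0.021] [ 0.59  1.01 -0.54  1.91  0.15  0.34 -0.06]
0 [ 0.54  -0.04   0.021] [ 0.55  0.99 -0.52  1.95  0.12  0.26 -0.12]
0 [ 0.54  -0.017  0.021] [ 0.49  0.98 -0.5   2.01  0.09  0.16 -0.2 ]
0 [0.54  0.007 0.021] [ 0.43  0.97 -0.48  2.07  0.04  0.05 -0.31]
0 [0.553 0.035 0.021] [ 0.36  0.97 -0.47  2.05  0.01  0.04 -0.33]
1 [ 0.523 -0.182  0.321] [-0.04  0.79  1.09  1.6  -0.94  1.56 -2.07]
1 [ 0.523 -0.182  0.021] [ 0.36  1.    0.23  1.81 -0.93  0.74 -1.99]
1 [ 0.536 -0.11   0.021] [ 0.35  0.96  0.02  1.87 -0.83  0.56 -2.16]
1 [ 0.539 -0.087  0.021] [ 0.31  0.96  0.02  1.89 -0.89  0.54 -2.15]
1 [ 0.54  -0.064  0.021] [ 0.27  0.95  0.02  1.93 -0.98  0.5  -2.13]
1 [ 0.54  -0.04   0.021] [ 0.35  0.95 -0.19  1.96 -0.82  0.34 -2.36]
1 [ 0.54  -0.017  0.021] [ 0.84  1.31 -1.26  1.99  1.36  0.79  1.78]
1 [0.54  0.007 0.021] [ 0.63  1.08 -0.84  2.06  1.37  0.34  1.56]
1 [0.553 0.035 0.021] [ 0.57  1.08 -0.84  2.04  1.39  0.34  1.49]
```

```bash
sed -i 's/TILT=.4/TILT=.22/' h.py; python3 - <<'E'
from h import *
p0=np.array((.5446,-.0501,1.4066))
o=observe()["eef_pos"]
movel([o[0],o[1],.36],rate=.3)
command_gripper(.055)
goto(*tool(p0,0,.06,.33))
for a in [tool(d2w(-.03,0,0),0),tool(d2w(0,0,0),0)]:
    j=ik(*a);print(None if j is None else np.round(j,2))
p,r=tool(p0,0,.06);movel(p,rate=.15)
s=observe();print(s["clock"],np.round(s["eef_pos"],4),p,s["finger_gap"],np.round(s["wrist_force"],1))
cv2.imwrite("pics/s1.png",snapshot("scene"))
p,r=tool(p0,0,-.012);print(movel(p,rate=.03,contact_N=4))
s=observe();e=s["eef_pos"];print(s["clock"],np.round(e,4),np.round(s["wrist_force"],1),"along-face offset from expected",np.dot(np.array(tool(p0,0)[0])-e,[np.cos(p0[2]),np.sin(p0[2]),0]),np.round(s["joints"],2))
E
```

```text
[ 0.05  0.89 -0.04  2.04 -0.94  0.21  0.52]
[-0.02  0.9  -0.02  2.01 -0.94  0.23  0.46]
7.425 [ 0.5218 -0.1902  0.0242] [0.5214151809058608, -0.19003057269583082, 0.023698497682900655] 0.055465925077699575 [ 0.  -0.2  0.1]
False
10.025 [ 0.5331 -0.1192  0.0237] [ 0.3 -0.9  0.4] along-face offset from expected -0.011831934987074294 [ 0.21  0.92  0.11  1.91 -0.77  0.45  0.83]
```

View pics/s1.png

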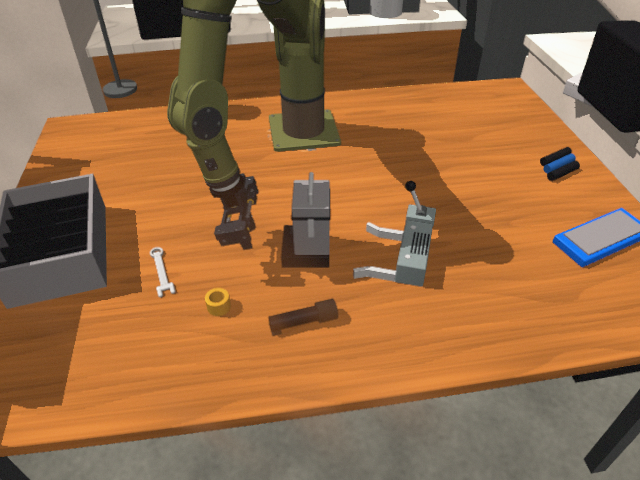

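```bash
python3 - <<'E'
from h import *
b=snapshot("scene");a=snapshot("top");cv2.imwrite("pics/s2.png",b);cv2.imwrite("pics/t2.png",a)
p=(.5446,-.0501,1.4066);it=[(p,L,(0,255,0)) for L in PACK]
o=np.vstack([draw("scene",b,(210,165,410,275),3.9,it)[:,:640],draw("top",a,(270,225,430,315),4,it)[:340,:640]])
cv2.imwrite("pics/o2.png",cv2.resize(o,None,fx=.77,fy=.77)) if o.shape[0]>600 else cv2.imwrite("pics/o2.png",o)
E
```

```text
(no output)
```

View pics/o2.png

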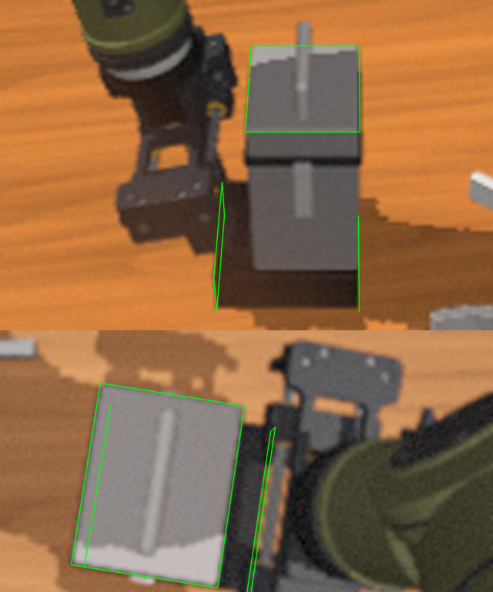

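```bash
sed -i 's/TILT=.22/TILT=.33/' h.py; python3 - <<'E'
from h import *
p0=np.array((.5446,-.0501,1.4066))
for a in [tool(d2w(-.03,0,0),0),tool(d2w(0.02,0,0),0)]:
    j=ik(*a);print(None if j is None else np.round(j,2))
p,r=tool(p0,0,.015);movel(p,rate=.06,frame=r)
p,r=tool(p0,0,-.022);h=movel(p,rate=.025,contact_N=5)
s=observe();e=s["eef_pos"];print(h,s["clock"],np.round(e,4),np.round(s["wrist_force"],1),"offset",np.dot(np.array(tool(p0,0)[0])-e,[np.cos(p0[2]),np.sin(p0[2]),0]),np.round(s["joints"],2))
E
```

```text
[ 0.34  0.94 -0.41  2.06  0.18  0.08 -0.5 ]
[ 0.25  0.95 -0.41  2.01  0.3   0.09 -0.7 ]
False 12.375 [ 0.5346 -0.1106  0.0223] [-0.2 -0.5  0.2] offset -0.021755212522417546 [ 0.31  0.94  0.02  1.89 -0.79  0.49  0.9 ]
```

```bash
python3 - <<'E'
from h import *
s=observe();R=Rotation.from_euler("xyz",s["tcp_rot"]).as_matrix();print(R.round(2).tolist())
b=snapshot("scene");a=snapshot("top");cv2.imwrite("pics/s3.png",b);cv2.imwrite("pics/t3.png",a)
e=np.array(s["eef_pos"])
def dr(n,im,box,k):
    o=draw(n,im,box,k,[((.5446,-.0501,1.4066),L,(0,255,0)) for L in PACK])
    for yy in(-.0275,.0275):
        P=[e+R@[x,yy,z] for x,z in((-.009,-.03),(-.009,.014),(.009,.014),(.009,-.03))]
        q=(proj(n,P)-[box[0]-.5,box[1]-.5])*k-.5
        cv2.polylines(o,[np.int32(q)],False,(0,255,255),1,cv2.LINE_AA)
    return o
cv2.imwrite("pics/o3.png",np.hstack([dr("scene",b,(225,175,345,275),4)[:, :400] if 0 else dr("scene",b,(235,175,335,275),4),dr("top",a,(290,235,390,335),4)]))
E
```

```text
[[0.15, 0.99, 0.05], [0.93, -0.16, 0.32], [0.32, 0.0, -0.95]]
```

View pics/o3.png

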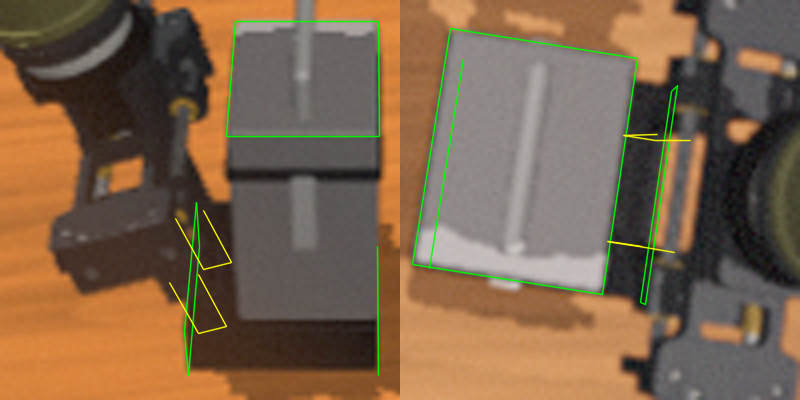

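```bash
python3 - <<'E'
from h import *
def g(f,x,y):
    im=cv2.imread(f)[y:y+60,x:x+80].astype(float)/255
    return cv2.resize((np.clip(im**.4,0,1)*255).astype(np.uint8),(400,300),interpolation=cv2.INTER_CUBIC)
cv2.imwrite("pics/e.png",np.vstack([np.hstack([g("pics/s3.png",250,215),g("pics/scene0.png",250,215)]),np.hstack([g("pics/t3.png",320,240),g("pics/s1.png",200,205)])]))
E
```

```text
(no output)
```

View pics/e.png

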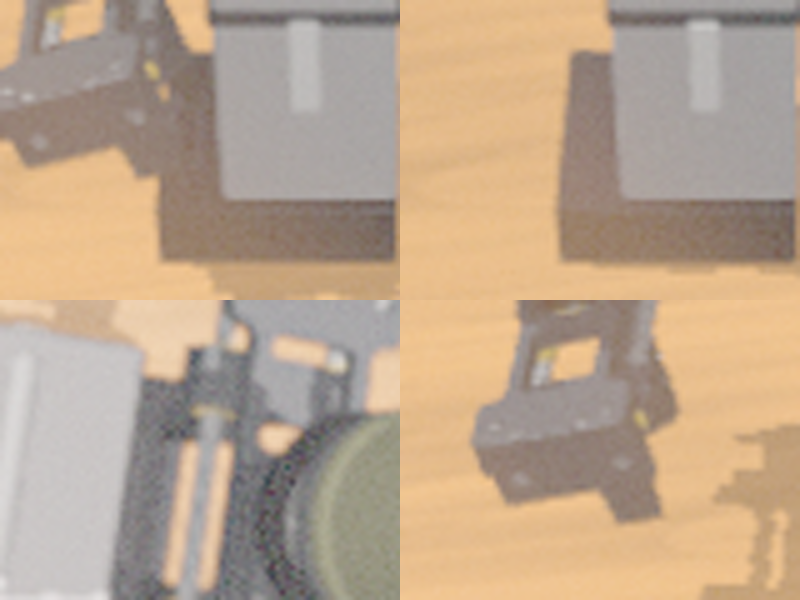

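```bash
python3 - <<'E'
from h import *
def show(n,e,rpy,g,off=0):
    R=Rotation.from_euler("xyz",rpy).as_matrix()
    for y in(-g-.0175,-g,g,g+.0175):
        P=[np.array(e)+R@[x,y,.014-off] for x in(-.009,.009)];print(y,np.round(np.array(P)[:,2],3),proj(n,P).round(0).tolist())
print("start");show("scene",[.2807,.5584,.2186],[3.1415,0,2.6758],.044)
s=observe()
p0=(.5446,-.0501,1.4066)
print("s1");show("scene",[.5218,-.1902,.0242],tool(p0,0,tilt=.22)[1],.0275)
print("s3");show("scene",s["eef_pos"],s["tcp_rot"],.0275)
print("s3 -25mm");show("scene",s["eef_pos"],s["tcp_rot"],.0275,.025)
a=cv2.imread("pics/scene0.png")[40:100,495:585].astype(float)/255
print(s["finger_gap"])
for n,i in(("s1",cv2.imread("pics/s1.png")),("start",cv2.imread("pics/scene0.png"))):
    gr=i.max(2)
    if n=="s1":
        for r in range(236,256):print(r,"".join("#" if v<105 else "." for v in gr[r,215:262]))
    else:
        for r in range(62,98):print(r,"".join("#" if v<80 else "." for v in gr[r,495:585]))
E
```

```text
start
-0.0615 [0.205 0.205] [[501.0, 99.0], [501.0, 96.0]]
-0.044 [0.205 0.205] [[507.0, 100.0], [508.0, 97.0]]
0.044 [0.205 0.205] [[541.0, 105.0], [541.0, 102.0]]
0.0615 [0.205 0.205] [[548.0, 106.0], [548.0, 103.0]]
s1
-0.045 [0.009 0.013] [[252.0, 236.0], [259.0, 235.0]]
-0.0275 [0.009 0.013] [[251.0, 241.0], [259.0, 240.0]]
0.0275 [0.009 0.013] [[249.0, 257.0], [256.0, 256.0]]
0.045 [0.009 0.013] [[248.0, 263.0], [256.0, 262.0]]
s3
-0.045 [0.006 0.012] [[286.0, 237.0], [293.0, 235.0]]
-0.0275 [0.006 0.012] [[286.0, 242.0], [292.0, 240.0]]
0.0275 [0.006 0.012] [[284.0, 258.0], [291.0, 256.0]]
0.045 [0.006 0.012] [[284.0, 263.0], [291.0, 262.0]]
s3 -25mm
-0.045 [0.03  0.036] [[282.0, 230.0], [289.0, 228.0]]
-0.0275 [0.03  0.036] [[282.0, 235.0], [289.0, 233.0]]
0.0275 [0.03  0.036] [[280.0, 251.0], [287.0, 249.0]]
0.045 [0.03  0.036] [[280.0, 256.0], [287.0, 254.0]]
0.05534827698634144
236 .##################################............
237 .###################################...........
238 .###################################...........
239 ..##################################..
[... 3525 characters left out ...]
...######..........................#######
91 ...................................................#####...........................#######
92 ...................................................#####...........................#######
93 ...................................................####.............................######
94 ......................................................................................####
95 .......................................................................................###
96 ........................................................................................##
97 .........................................................................................#
```

```bash
python3 - <<'E'
from h import *
p0=np.array((.5446,-.0501,1.4066))
p,r=tool(p0,0,.035);movel(p,rate=.1)
p[2]-=.045
try: h=movel(p,rate=.02,contact_N=4)
except MotionError as x: print(x);h=None
s=observe();print(h,s["clock"],np.round(s["eef_pos"],4),np.round(s["wrist_force"],1),np.round(s["joints"],2))
cv2.imwrite("pics/s4.png",snapshot("scene"))
E
```

```text
True 14.8833 [ 0.5253 -0.1665 -0.0158] [-0.5 -0.1  5.6] [ 0.41  1.02  0.02  1.84 -0.77  0.49  0.97]
```

```bash
sed -i 's/p=edge-.014\*z/p=edge+.0197*z/' h.py; python3 - <<'E'
from h import *
p0=np.array((.5446,-.0501,1.4066))
e=np.array(observe()["eef_pos"]);movel((e+[0,0,.006]).tolist(),rate=.05)
p,r=tool(p0,0,.03);movel(p,rate=.08,frame=r)
for a in [tool(d2w(-.03,0,0),0),tool(d2w(0.02,0,0),0)]:
    j=ik(*a);print(None if j is None else np.round(j,2))
p,r=tool(p0,0,-.012);h=movel(p,rate=.025,contact_N=5)
s=observe();e=s["eef_pos"];print(h,s["clock"],np.round(e,4),np.round(s["wrist_force"],1),np.round(s["wrist_torque"],2),"offset",np.dot(np.array(tool(p0,0)[0])-e,[np.cos(p0[2]),np.sin(p0[2]),0]),np.round(s["joints"],2))
E
```

```text
[ 0.45  1.05 -0.63  2.04  1.41  0.22 -1.69]
[ 0.24  1.01 -0.42  2.    0.94  0.06 -1.34]
True 16.6917 [ 0.5325 -0.1233 -0.01  ] [-0.3 -0.1  1.1] [-0.51  0.11 -0.04] offset 0.002086596007119795 [ 0.35  1.   -0.01  1.88 -0.81  0.45  0.94]
```

```bash
python3 - <<'E'
from h import *
d0=w2d((.5446,-.0501,1.4066));P=path(d0,-.03,6)[:4]
for i,q in enumerate(P):
    p,r=tool(d2w(*q),0,back=.002,tilt=.33-.02*(i+1))
    try:h=movel(p,rate=.04,frame=r,contact_N=35)
    except MotionError as x:print(x);break
    s=observe();print(i,h,s["clock"],np.round(s["wrist_force"],1),np.round(s["joints"],2))
    if h:break
for n in("scene","top"):cv2.imwrite(f"pics/{n}5.png",snapshot(n))
a=cv2.imread("pics/top5.png")
q=d2w(*P[i]);it=[(DK,L,(0,0,255)) for L in DOCK]+[(q,L,(0,255,0)) for L in PACK]
cv2.imwrite("pics/o5.png",np.vstack([draw("top",a,(145,190,345,270),4,it)[:0],draw("top",a,(175,195,375,345),3.9,it)]))
E
```

```text
0 True 17.1167 [ 0.3 -1.7  1.3] [ 0.32  0.99  0.01  1.89 -0.81  0.42  0.93]Traceback (most recent call last):
  File "<stdin>", line 12, in <module>
    return _nx.concatenate(arrs, 0, dtype=dtype, casting=casting)
           ~~~~~~~~~~~~~~~^^^^^^^^^^^^^^^^^^^^^^^^^^^^^^^^^^^^^^^
ValueError: all the input array dimensions except for the concatenation axis must match exactly, but along dimension 1, the array at index 0 has size 800 and the array at index 1 has size 780
```

```bash
cat >>h.py <<'E'
def edge_pose(back=.002):  # pack pose implied by the tool pose (in dock frame)
    s=observe();R=Rotation.from_euler("xyz",s["tcp_rot"]).as_matrix()
    e=np.array(s["eef_pos"])-.0197*R[:,2]+.009*R[:,0];t=np.arctan2(R[1,0],R[0,0])
    return w2d((e[0]+(.07+back)*np.cos(t),e[1]+(.07+back)*np.sin(t),t)),e[2]
E
python3 - <<'E'
from h import *
print(edge_pose())
d0=w2d((.5446,-.0501,1.4066));P=path(d0,-.03,6)
for i in(0,1):
    p,r=tool(d2w(*P[i]),0,back=.002,tilt=.33-.02*(i+1))
    try:h=movel(p,rate=.02,frame=r,contact_N=50)
    except MotionError as x:print(x);break
    s=observe();print(i,h,s["clock"],np.round(s["wrist_force"],1),np.round(s["wrist_torque"],1),edge_pose())
    if h:break
for n in("scene","top"):cv2.imwrite(f"pics/{n}6.png",snapshot(n))
a=cv2.imread("pics/top6.png")
q=d2w(*edge_pose()[0]);it=[(DK,L,(0,0,255)) for L in DOCK]+[(q,L,(0,255,0)) for L in PACK]
cv2.imwrite("pics/o6.png",draw("top",a,(175,195,375,345),3.9,it))
E
```

```text
(array([-0.16372866, -0.02838302,  0.26413486]), np.float64(0.010819999863595062))
0 False 18.5167 [ -6.2 -19.6   5.3] [-3.9  1.2  0.2] (array([-0.15311445, -0.02673102,  0.27131256]), np.float64(0.010848150956756968))
1 False 19.8083 [ -4.2 -19.2   4.3] [-3.9  0.8  0. ] (array([-0.13016679, -0.02124288,  0.26259368]), np.float64(0.010886966139173814))
```

```bash
cat >>h.py <<'E'
from scipy.optimize import minimize
BOX=[(x,y,z) for x in(-40,40) for y in(-50,50) for z in(36,175)]
def see(q0):  # case pose (dock frame) by silhouette overlap
    M={}
    for n in("scene","top"):
        snapshot(n);d=silhouettes(n,"case")
        if d and d[0]["p"]>.3:M[n]=d[0]["region"].astype(np.uint8)
    def f(q):
        c=0
        for n,m in M.items():
            h=cv2.convexHull(np.float32(proj(n,tf(d2w(*q),BOX))*16)).round().astype(np.int32)
            k=np.zeros_like(m);cv2.fillConvexPoly(k,h,1,shift=4);c+=(k!=m).sum()/m.sum()
        return c
    s=np.array(q0)+np.vstack([np.zeros(3),np.diag([.01,.01,.1])])
    r=minimize(f,q0,method="Nelder-Mead",options=dict(initial_simplex=s,xatol=1e-4,fatol=1e-4))
    return r.x.round(4),round(r.fun,3),list(M)
E
python3 - <<'E'
from h import *
q=edge_pose()[0];print(q);print(see(q))
E
```

```text
[-0.13016646 -0.02126297  0.2624969 ]
(array([-0.133 , -0.0201,  0.2588]), np.float64(0.092), ['scene', 'top'])
```

```bash
python3 - <<'E'
from h import *
q=edge_pose()[0]+[0,.0006,0];P=path(q,-.02,6)
for i in(0,1,2,3):
    p,r=tool(d2w(*P[i]),0,back=-.008,tilt=.28-.015*(i+1))
    try:h=movel(p,rate=.025,frame=r,contact_N=50)
    except MotionError as x:print(x);break
    s=observe();print(i,h,s["clock"],np.round(s["wrist_force"],1),np.round(P[i],3),edge_pose()[0].round(4),s["joints"][5].round(2))
    if h:break
print(see(edge_pose()[0]))
E
```

```text
0 False 20.9333 [ -3.9 -17.6   3.4] [-0.112 -0.016  0.262] [-0.1117 -0.0178  0.2547] 0.35
1 False 21.8333 [ -3.  -17.    2.8] [-0.093 -0.011  0.245] [-0.0935 -0.0137  0.237 ] 0.33
2 False 22.7333 [ -2.4 -17.9   3.5] [-0.075 -0.007  0.211] [-0.0752 -0.0098  0.2025] 0.29
3 False 23.6333 [ -2.8 -18.8   4.2] [-0.057 -0.003  0.159] [-0.0572 -0.0066  0.1501] 0.25
(array([-0.0595, -0.006 ,  0.156 ]), np.float64(0.046), ['top'])
```

```bash
python3 - <<'E'
from h import *
for i,(x,t) in enumerate([(-.045,.11),(-.03,.065),(-.017,.025),(-.006,0),(.006,0)]):
    p,r=tool(d2w(x,-.04*t+.002,t),0,back=-.008,tilt=.22)
    try:h=movel(p,rate=.025,frame=r,contact_N=40)
    except MotionError as e:print(e);break
    s=observe();print(i,h,s["clock"],np.round(s["wrist_force"],1),edge_pose()[0].round(4),s["joints"][5].round(2))
    if h:break
print(see(edge_pose()[0]))
E
```

```text
0 False 24.4667 [ -5.8 -19.9   7.2] [-0.0463 -0.0058  0.0998] 0.22
1 False 25.2333 [ -5.5 -21.7   8.6] [-0.0319 -0.0047  0.054 ] 0.18
2 False 25.925 [ -6.4 -21.2  10.2] [-0.019  -0.0036  0.0133] 0.15
3 False 26.525 [ -6.4 -21.    9.7] [-0.0083 -0.0028 -0.0121] 0.14
4 False 27.1583 [-12.8 -30.   19.1] [-0.0015 -0.0031 -0.0148] 0.15
(array([-0.0027, -0.0015, -0.0068]), np.float64(0.1), ['scene', 'top'])
```

```bash
python3 - <<'E'
from h import *
for x in(.012,.018):
    p,r=tool(d2w(x,.001,0),0,back=-.008,tilt=.22)
    h=movel(p,rate=.025,frame=r,contact_N=30)
    s=observe();print(h,s["clock"],np.round(s["wrist_force"],1),edge_pose()[0].round(4))
    if h:break
for b in(.02,.06):
    movel(tool(d2w(0,0,0),0,back=b,tilt=.22)[0],rate=.1)
e=observe()["eef_pos"];movel([e[0],e[1],.30],rate=.25)
print(see([0,0,0]),observe()["clock"])
# lever plan
Q=lambda x,z,f:(tf(DK,[(x,150,z)])[0].tolist(),Rotation.from_matrix(np.c_[[(f*np.sin(DK[2])),-f*np.cos(DK[2]),0],[f*np.cos(DK[2]),f*np.sin(DK[2]),0],[0,0,-1]]).as_euler("xyz").tolist())
for f in(1,-1):
    for x,z in((-35,200),(-35,65),(105,65)):
        j=ik(*Q(x,z,f));print(f,Q(x,z,f),None if j is None else np.round(j,2))
E
```

```text
False 27.75 [-20.7 -39.2  30.8] [-0.0012 -0.0034 -0.0177]
False 28.1417 [-27.9 -48.3  41.1] [-0.0011 -0.0036 -0.0207]
(array([-0.0025, -0.0023, -0.0051]), np.float64(0.132), ['scene', 'top']) 30.8833Traceback (most recent call last):
  File "<stdin>", line 15, in <module>
  File "<stdin>", line 12, in <lambda>
  File "scipy/spatial/transform/_rotation.pyx", line 1143, in scipy.spatial.transform._rotation.Rotation.from_matrix
ValueError: Non-positive determinant (left-handed or null coordinate frame) in rotation matrix 0: [[ 0.9090923   0.41659475  0.        ]
 [-0.41659475  0.9090923   0.        ]
 [ 0.          0.         -1.        ]].
```

```bash
python3 - <<'E'
from h import *
c,sn=np.cos(DK[2]),np.sin(DK[2])
Q=lambda x,z,f:(tf(DK,[(x,150,z)])[0].tolist(),Rotation.from_matrix(np.c_[[-f*sn,f*c,0],[f*c,f*sn,0],[0,0,-1]]).as_euler("xyz").tolist())
best=None
for f in(1,-1):
    J=[ik(*Q(x,z,f)) for x,z in((-40,250),(-40,65),(100,65))]
    print(f,[None if j is None else np.round(j,2).tolist() for j in J])
    if all(j is not None for j in J):
        d=np.abs(np.array(J[0])-observe()["joints"]).max()
        if best is None or d<best[0]:best=(d,f)
f=best[1];print(best)
e=observe()["eef_pos"];movel([e[0],e[1],.36],rate=.25)
command_gripper(0.)
goto(*Q(-40,330,f))
movel(Q(-40,65,f)[0],rate=.15)
h=movel(Q(100,65,f)[0],rate=.05,contact_N=10)
s=observe();e=s["eef_pos"];print(h,s["clock"],np.round(w2d((e[0],e[1],0)),4),e[2],np.round(s["wrist_force"],1),s["finger_gap"])
cv2.imwrite("pics/scene7.png",snapshot("scene"))
for n in("scene","top"):
    snapshot(n);print(n,[(round(d["p"],2),d["pixel"]) for d in silhouettes(n,"lever_tip")])
    for a in(0,.5,.85,1.):print(a,proj(n,tf(DK,[(72+85*np.sin(a-.5),150,26+85*np.cos(a-.5))])).round(1))
E
```

```text
1 [[-0.49, 0.43, 0.12, 2.02, -0.08, 0.69, 0.82], [-0.45, 0.78, 0.07, 2.2, -0.28, 0.18, 1.02], [-0.66, 0.84, 0.14, 1.89, -0.26, 0.43, 0.82]]
-1 [[-0.99, 0.61, 0.99, 2.05, -0.68, 0.86, -1.61], [-0.54, 0.79, 0.22, 2.2, -0.77, 0.23, -1.63], [-0.93, 0.95, 0.65, 1.91, -0.97, 0.64, -1.65]]
(np.float64(0.731920285517615), 1)
True 37.0 [ 0.0797  0.1503 -1.1411] 0.06435981966640994 [-0.1  0.3  0.6] 0.00026405451563994264
scene [(0.61, [197.2, 440.8])]
0 [[409.7 187.2]]
0.5 [[427.1 186.5]]
0.85 [[439.  190.2]]
1.0 [[443.5 192.7]]
top []
0 [[182.5 321.8]]
0.5 [[160.4 312.8]]
0.85 [[146.9 306.1]]
1.0 [[142.3 303.4]]
```

```bash
python3 - <<'E'
from h import *
Q=lambda x,z:tf(DK,[(x,150,z)])[0].tolist()
h=movel(Q(96,64),rate=.04,contact_N=15)
s=observe();e=s["eef_pos"];print(h,s["clock"],np.round(w2d((e[0],e[1],0)),4),np.round(s["wrist_force"],1))
wait(.3)
movel(Q(20,64),rate=.15);movel(Q(-60,200),rate=.2);e=observe()["eef_pos"];movel([e[0],e[1],.34],rate=.25)
goto([.3,.5,.34],observe()["tcp_rot"])
print(see([0,0,0]),observe()["clock"])
for n in("scene","top"):print(n,[(round(d["p"],2),d["pixel"]) for d in silhouettes(n,"lever_tip")])
b=snapshot("scene");a=snapshot("top")
it=[(DK,L,(0,0,255)) for L in DOCK[:3]]+[((*d2w(0,0,0),),L,(0,255,0)) for L in PACK]
cv2.imwrite("pics/o8.png",np.hstack([cv2.resize(b[165:315,280:450],None,fx=2.35,fy=2.35,interpolation=2),draw("top",a,(145,190,315,340),2.35,it)]))
E
```

```text
True 37.525 [ 0.0792  0.1512 -1.1411] [-1.  -1.2  1.3]
(array([-0.0026, -0.0013,  0.0041]), np.float64(0.123), ['scene', 'top']) 41.7
scene [(0.47, [193.2, 441.6]), (0.23, [303.9, 215.7])]
top [(0.63, [305.8, 148.0])]
```

View pics/o8.png

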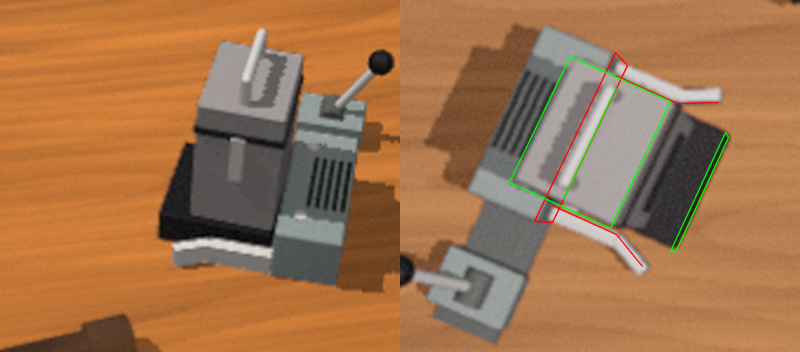

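```bash
python3 - <<'E'
from h import *
for n,(u,v) in(("scene",(441,191)),("top",(146,305))):
    g=snapshot(n).max(2)[v-14:v+15,u-14:u+15];m=(g<55).astype(np.uint8)
    k,l,st,c=cv2.connectedComponentsWithStats(m);i=1+st[1:,4].argmax();print(n,c[i]+[u-14,v-14],st[i])
    meas=c[i]+[u-14,v-14];A=np.linspace(.4,1.1,141)
    off={"scene":np.array([.6,-1.7]),"top":np.array([-1.5,-.5])}[n]
    for o in(0,off):
        d=np.linalg.norm(proj(n,tf(DK,np.c_[72+85*np.sin(A-.5),A*0+150,26+85*np.cos(A-.5)]))+o-meas,axis=1);print(A[d.argmin()].round(3),d.min())
E
```

```text
scene [441.4556962 191.2278481] [10 10 10 10 79]
0.925 0.1805984038441293
0.935 1.6001261206631852
top [143.56923077 304.72307692] [  5   8  14  13 130]
0.95 0.47622760531496605
0.905 0.1448154346946811
```

```bash
python3 - <<'E'
from h import *
Q=lambda x,z:tf(DK,[(x,150,z)])[0].tolist()
r=Rotation.from_matrix(np.c_[[-np.sin(DK[2]),np.cos(DK[2]),0],[np.cos(DK[2]),np.sin(DK[2]),0],[0,0,-1]]).as_euler("xyz").tolist()
goto(Q(-20,330),r);movel(Q(20,68),rate=.2)
movel(Q(76,66),rate=.12)
for x in(84,91):
    movel(Q(x,64),rate=.05);s=observe();e=s["eef_pos"];print(s["clock"],np.round(w2d((e[0],e[1],0)),4),np.round(s["wrist_force"],1))
wait(.2)
movel(Q(20,64),rate=.2);movel(Q(-20,330),rate=.25)
goto([.3,.5,.34],r)
for n,(u,v) in(("scene",(441,191)),("top",(146,305))):
    g=snapshot(n).max(2)[v-14:v+15,u-14:u+15];m=(g<55).astype(np.uint8)
    k,l,st,c=cv2.connectedComponentsWithStats(m);i=1+st[1:,4].argmax();print(n,c[i]+[u-14,v-14])
print(see([0,0,0]),observe()["clock"])
E
```

```text
45.8 [ 0.08    0.1499 -1.1411] [-2.6 -6.2  5.3]
46.0917 [ 0.0801  0.1501 -1.1411] [ -7.8 -16.   13.1]
scene [441.4556962 191.2278481]
top [143.6171875 304.7890625]
(array([-0.0028, -0.0016, -0.0048]), np.float64(0.119), ['scene', 'top']) 49.7167
```

Both stalls are hard stops: the lever did not move under about 18 N, and the pack is home.

```bash
python3 -c "
from bench import *
print(job_done())"
```

```text
the job is handed in; nothing more can be done
None
```

I pushed the pack home against the dock's back stop, about 3 mm by camera against the 8 mm allowed and square to within about 0.01 rad. The lever is over against its stop at about 0.93 rad by camera, needing 0.85, and the job was handed in at about 50 s; `job_done()` returned no verdict.

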